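Tighten the retaining ring of a sight glass with a two-pin spanner

ROBOT

A 6-joint arm with a two-finger parallel gripper is mounted at the origin on a cart in front of the work surface, level with it; the furniture and walls round the work are solid. World frame = base frame: x ahead of the robot, y to its left, z up, the work surface at z = 0. Lengths are in mm, angles in rad, forces in N, time in s.
With the tool pointing down it reaches from about 350 to 875 mm from the base axis. Payload 4.2 kg.
Tool frame: the origin (TCP) lies between the finger pads; the fingertips stand 25 mm ahead of it and the grasp point (between the pads) lies 6 mm ahead of it; z points along the fingers, y is the line along which they close (so a half turn about z gives the same grasp; the last joint's range is limited). The gripper opens to 85 mm and grips with 20 to 120 N. Pads are 22 mm wide; open, the fingers measure 114 mm over their backs; the gripper's body (76 mm by 85 mm) begins 54 mm behind the grasp point. The pads swing forward as they close: fully open they stand 13 mm farther back than shut.
Start: joints at [1.462, 0.385, 0.008, 0, -1.194, -0.259], TCP at [224.694, 583.191, 256.312] pointing down, gripper open.
Joint ranges: [-3.14, 3.14], [-1.21, 2.06], [-1.07, 1.41], [-3.16, 2.05], [-2.99, -0.16], [-3.1, 3.1]. Speed limits (rad/s): [2.79, 2.79, 3.14, 3.14, 3.14, 3.14].

INTERFACE

Orientations are given as a unit quaternion [x, y, z, w].
In Python, from bench import arm gives the robot as it stands.
- The arm moves only by the shell command python3 -m pendant 'ROWS'. ROWS is JSON, a list of rows, each a list of 7 numbers: the shift along the tool's x, y, z in m, then the turn, a rotation vector about the tool's x, y, z in degrees, then the finger opening in m, from 0 to 0.0854. In form: [[x, y, z, wx, wy, wz, fingers], ...]. A call has 1 to 12 rows; each row shifts and turns the commanded pose from where the row before left it, along the tool's axes as they then stand; what a row does not reach is not made up. A row lasts 1/10 s, in which the tool goes at most 50 mm and 8.59 degrees, less where a joint would pass 70% of its speed; a pose out of reach is approached as far as the arm can. A call is refused whole if a number of a shift passes 0.05 or a number of a turn 8.59, either way. A call with a gripper value outside its range is refused whole. The fingers move at their own pace and stop on an object; the grip force is fixed at half the most. Time passes only in rows, so rows that do not move let the fingers close. It gives the time, the measured TCP pose, the force, the opening and the grip force at its end, in the units of the state.
- arm.read_state(): the state, without advancing time (a new reading comes with each control period).
- arm.get_image(name): name is "side" or "top" or "wrist"; returns a dict with "image" (480x640x3 uint8, red, green, blue), "fx", "fy", "cx", "cy" (pixels), "xyz" and "rotation" of the camera in the world. Camera axes: x right, y down, z forward; pixel columns grow to the right and rows downward; lengths in mm; the calibration is good to about 2 mm. A picture is of the moment at which its call begins. There is no depth.
- arm.job_done(): hands the job in; it is judged then, once.
The state is a dict: "clock": time; "joints": joint angles; "joint_vel": joint speeds; "joint_efforts": joint torques, N m; "position": TCP position; "ee_rot": TCP orientation; "contact_force": force on the tool from outside, world axes, zero at the start; "wrist_torque": the same for the moment, N m; "gripper_width": finger opening in mm; "grasp_force": force on a finger pad.
Only numpy, scipy, OpenCV 4.12 (cv2) and the standard library are available. Lean on these libraries where they do the work, as an engineer would, in place of code of your own. Each camera call takes 0.05 s, during which the arm holds its last target. There are 200 camera calls.

TASK

Take the two-pin spanner from its holder, feel for the holes of the brass retaining ring on the sight glass and seat both pins fully in a pair of opposite holes before you turn anything. Then turn the ring clockwise with the spanner, gently, until it comes to its stop, lift the spanner off and put it back upright in its holder. Never press or force the ring hard, and do not disturb the pin tin and the two thread spools.

Things in the scene. Friction and masses are not known exactly. Their poses are not given: they have to be found in the camera images.
- spanner: Two-pin face spanner, loose, 0.14 kg, upright in its holder at the start. Origin: centre of the underside of its dark steel crossbar (80 mm along x, 20 along y, z 0 to 8). Two steel pins, 6 mm thick, tips hemispherical, point down at x = +24 and -24 mm from z = 0 to z = -10. z is up; half a turn about z makes no difference.
- spanner_grip (a point): Point to hold the spanner, on its axis 38 mm above its origin; axes as the spanner's. The red upright grip is 28 mm along x, 16 mm along y (take it across these 16 mm) and runs from 8 to 64 mm above the origin.
- holder: Grey fixed holder, base 110 x 56 mm (x, y), origin at the centre of its underside, z up. Posts at x = +-31 to +-48 mm have flat ledges at z = 60 mm on which the ends of the crossbar rest, crossbar along the holder's x, pins hanging free between the posts. Lips round the ledges (top z = 67 mm) leave about 4 mm play on every side.
- sight_glass: Blue fixed sight glass unit: flange 100 mm wide, barrel 80 mm wide with its rim at z = 64 mm, greenish glass 31 mm wide in the centre (top z = 64 mm), a steel stub on its side, the brass ring on top. Origin: centre of the underside, z up (the ring's axis).
- ring_face (a point): Centre of the ring's upper face, 70 mm above the counter; fixed to the unit, does not turn or sink with the ring. Brass ring 63 mm outside, 34 inside, 8 thick, four round through holes 8 mm wide, 90 degrees apart, centres at 24 mm radius, open room below. The holes' angle is NOT tied to these axes or to the joint value: it differs in every start; see or feel it.
- ring (a joint): Turn of the ring, rad, clockwise from above positive: about 0 at the start, 0.8 at the tight stop, -0.3 unscrewed. Needs 0.28 N m to turn, stays where left; light rubbing of pins will not turn it. It rides on a spring: pins beside the holes push it down up to 3 mm (4 N to start, 7 N, then hard); at the holes it springs up over them. Seated = crossbar on the ring face.
- pin_tin: Round teal pin tin beside the work, the one nearer the printer and card terminal (a second one far back is fixed), 60 mm wide, 21 high, loose bystander; origin at the centre of its underside.
- red_spool: Thread spool with red thread, 29 mm wide, 47 high, standing loose, bystander; origin at the centre of its underside.
- white_spool: White thread spool, 29 mm wide, 47 high, standing loose, bystander; origin at the centre of its underside.
Things that resemble listed ones, but are neither listed nor needed, are in the scene too. Leave any brown look-alike of the holder alone.

How it is judged:
By the outcome, as a careful person would: the job done as asked, in the order asked, and still so for the second after the job is handed in, with the robot touching nothing.
It also fails if it takes over 67 s, if anything falls off the work surface, if the arm or the gripper's body presses on something with over 40 N, if the wrist force passes 120 N, or if a joint passes its speed limit or range.

## Working session

There is one attempt and no reset: what is moved stays moved. The work goes in short steps, Python scripts to look and compute and a shell command to move; the robot and the scene stay as the last step left them, time stands still between calls to the robot, and variables do not carry over. Pictures are saved under pics/ and viewed, at most 10 in all, crops included, and the job is handed in when it is done.

```bash
mkdir -p pics; ls; python3 - <<'E'
from bench import arm
import cv2,numpy as np
for n in ("top","side","wrist"):
    d=arm.get_image(n); cv2.imwrite(f"pics/{n}0.png",d["image"][:,:,::-1])
    print(n,d["fx"],d["fy"],d["cx"],d["cy"],d["xyz"],np.round(d["rotation"],4).tolist())
s=arm.read_state(); print(s)
E
```

```text
pics
top 600.7463950797786 600.7463950797786 314.1500011245087 245.7255394011979 [ 368.40277224  354.07005436 1134.68270397] [0.7058, -0.7049, 0.0494, -0.0496]
side 502.0969441385274 502.0969441385274 320.98451858037816 237.3474972059433 [ 436.35819944 1107.85912978  493.43988611] [-0.0536, 0.8572, -0.5116, 0.0249]
wrist 420.9081199191704 420.9081199191704 320.78003709842346 233.97385090226706 [302.15573189 553.25521769 371.96339998] [-0.5582, 0.8129, 0.1365, -0.0949]
{'clock': 0.15, 'joints': array([ 1.46158202e+00,  3.85367367e-01,  6.97758800e-03, -3.11788881e-04,
       -1.19398961e+00, -2.58603785e-01]), 'joint_vel': array([ 0.00146807, -0.00146697,  0.00420064,  0.00285585,  0.0004891 ,
       -0.00045621]), 'joint_efforts': array([-8.04240499e-04, -3.92678404e+01,  1.88582432e+01,  4.18865070e+00,
       -3.38477643e-03,  1.79972250e-07]), 'position': array([224.58819653, 582.8508228 , 255.50120424]), 'ee_rot': array([ 9.83125512e-01, -1.82930532e-01, -8.54396852e-05,  8.00139693e-04]), 'contact_force': array([ 0.27752929,  0.06158355, -0.4897994 ]), 'wrist_torque': array([ 0.02208509, -0.00359583, -0.0533914 ]), 'grasp_force': 0.0, 'gripper_width': 85.07998507485404}
```

View pics/top0.png

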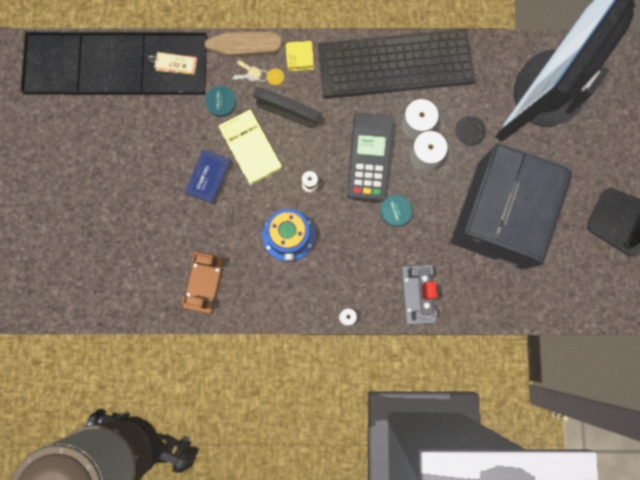

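View pics/side0.png

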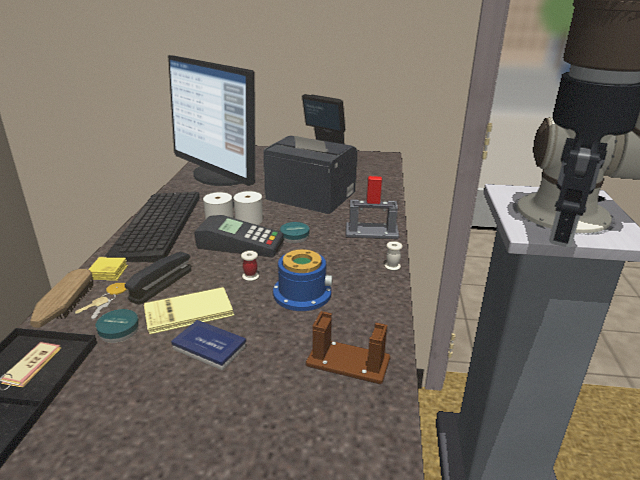

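The top view shows the sight glass at (288,233) and the grey holder with the red-gripped spanner at (420,293). The brown look-alike is at (203,283), the near tin at (397,210), the far tin at (220,100), the red spool at (310,180) and the white spool at (348,316). In the side view the grey holder is at (372,215) and the sight glass at (303,278). I'll take the grey holder, because it holds the red spanner, and the tin at (397,210), which is beside the terminal and printer.

```bash
cat > h.py <<'E'
import cv2,numpy as np
from scipy.spatial.transform import Rotation as R
from bench import arm
def cam(n):
    d=arm.get_image(n); d["R"]=R.from_quat(d["rotation"]).as_matrix(); return d
def ray(d,u,v): return d["R"]@np.array([(u-d["cx"])/d["fx"],(v-d["cy"])/d["fy"],1])
def plane(d,u,v,z):
    r=ray(d,u,v); return d["xyz"]+r*(z-d["xyz"][2])/r[2]
def proj(d,p):
    c=d["R"].T@(np.array(p,float)-d["xyz"]); return np.array([d["fx"]*c[0]/c[2]+d["cx"],d["fy"]*c[1]/c[2]+d["cy"]])
def blobs(m,amin=15):
    n,l,s,c=cv2.connectedComponentsWithStats(m.astype(np.uint8)*255); return [(s[i],c[i],l==i) for i in range(1,n) if s[i,4]>=amin]
def hsv(d): return cv2.cvtColor(d["image"],cv2.COLOR_RGB2HSV).astype(int)
def state():
    s=arm.read_state(); return s
E
python3 - <<'E'
from h import *
t=cam("top"); s=cam("side")
H=hsv(t);h,S,V=H[...,0],H[...,1],H[...,2]
def show(nm,m,z,box,a=15):
    u0,u1,v0,v1=box; k=np.zeros(m.shape,bool);k[v0:v1,u0:u1]=m[v0:v1,u0:u1]
    for st,c,_ in blobs(k,a): print(nm,st.tolist(),np.round(c,1),np.round(plane(t,*c,z),1))
show("brass",(h>12)&(h<28)&(S>120)&(V>110),70,(255,325,200,270))
show("blue",(h>100)&(h<120)&(S>130),5,(255,325,200,270))
show("glass",(h>50)&(h<95)&(S>60),64,(270,305,215,250))
show("holes",(V<110)&~((h>50)&(h<95)&(S>60)),70,(272,306,213,250),3)
show("redgrip",(((h<8)|(h>172))&(S>150)&(V>100)),111,(395,450,260,330))
show("tin",(h>80)&(h<100)&(S>100),21,(370,425,185,235))
show("wsp",(V>150)&(S<40),47,(335,360,300,330))
show("rsp",(V>150)&(S<60),47,(298,322,168,196))
show("rsp2",(((h<8)|(h>172))&(S>120)),25,(298,322,168,196),3)
# side
H=hsv(s);hs,Ss,Vs=H[...,0],H[...,1],H[...,2]
for st,c,_ in blobs(((hs<8)|(hs>172))&(Ss>150)&(Vs>100),60): print("side red",st.tolist(),c)
a=cv2.resize(t["image"][195:275,245:330],None,fx=7,fy=7,interpolation=cv2.INTER_CUBIC)[:560,:400]
a=cv2.resize(t["image"][200:270,255:325],(400,400),interpolation=cv2.INTER_CUBIC)
b=cv2.resize(t["image"][258:328,385:455],(400,400),interpolation=cv2.INTER_CUBIC)
cv2.imwrite("pics/crop1.png",np.hstack([a,b])[:,:,::-1])
E
```

```text
brass [270, 213, 34, 34, 564] [286.8 229.9] [547.2 403.6  70. ]
blue [263, 210, 47, 50, 460] [282.9 238.5] [541.4 414.    5. ]
blue [296, 251, 11, 8, 46] [300.5 254.7] [510.5 380.3   5. ]
glass [279, 222, 16, 16, 199] [286.8 229.6] [548.7 404.   64. ]
holes [300, 244, 6, 6, 15] [303.1 247.3] [515.5 374.2  70. ]
redgrip [423, 282, 14, 17, 204] [429.6 290. ] [436.7 157.7 111. ]
tin [382, 197, 27, 28, 267] [396.1 212.2] [589.5 200.   21. ]
wsp [338, 308, 19, 18, 256] [347.2 316.6] [393.  294.9  47. ]
rsp [301, 170, 17, 23, 292] [308.7 180.5] [644.  364.7  47. ]
side red [367, 176, 15, 28, 366] [373.78961749 189.37978142]
side red [243, 262, 14, 10, 86] [249.05813953 266.44186047]
```

View pics/crop1.png

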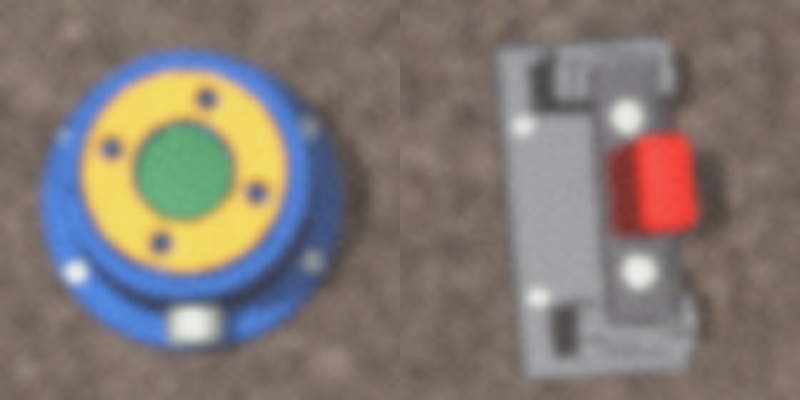

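Left crop: the brass ring has holes at (206,98), (111,149), (257,193) and (161,243). Right crop: the grey holder carries the spanner, with pin-head dots at (627,117) and (638,272) and the red grip's top at (667,185). That confirms the target.

```bash
python3 - <<'E'
from h import *
t=cam("top"); k=70/400
f=lambda x,y,u0,v0:((x+.5)*k-.5+u0,(y+.5)*k-.5+v0)
hs=[(206,98),(111,149),(257,193),(161,243)]
P=np.array([plane(t,*f(x,y,255,200),69) for x,y in hs]);c=P.mean(0);print("ring c",c)
for p in P: print(np.round(p,1),np.hypot(*(p-c)[:2]).round(1),np.degrees(np.arctan2(*(p-c)[1::-1])).round(1))
d=[plane(t,*f(x,y,385,258),68.5) for x,y in[(227,117),(238,272)]]
print("dots",np.round(d,1),np.linalg.norm(d[0]-d[1]),"mid",(d[0]+d[1])/2,"ang",np.degrees(np.arctan2(*(d[0]-d[1])[1::-1])))
print("grip top",plane(t,*f(267,185,385,258),124))
# base of holder corners & screws
for x,y in[(497,50),(525,378)]: print("corner",plane(t,*f(x-400,y,385,258),6))
s=cam("side")
for p in ([*(d[0]+d[1])[:2]/2,98],): print("side proj grip centre",proj(s,p))
print("side ring",proj(s,c))
st=arm.read_state(); print(st["position"],R.from_quat(st["ee_rot"]).as_matrix().round(3).tolist(),R.from_quat(st["ee_rot"]).as_euler("xyz",degrees=True))
E
```

```text
ring c [548.11590433 403.81626024  69.        ]
[571.4 397.   69. ] 24.2 -16.4
[555.  426.8  69. ] 24.0 73.3
[541.  380.7  69. ] 24.2 -107.1
[525.1 410.8  69. ] 24.1 163.2
dots [[460.8 158.5  68.5]
 [412.8 156.2  68.5]] 48.10394731584214 mid [436.81834765 157.35036269  68.5       ] ang 2.6621692124736254
grip top [435.99129019 157.36717169 124.        ]
corner [488.39906014 189.41621319   6.        ]
corner [380.92247509 182.33157082   6.        ]
side proj grip centre [373.32844314 188.31922677]
side ring [300.64773811 258.33071973]
[224.66572517 583.09534267 256.05724341] [[0.933, -0.36, -0.0], [-0.36, -0.933, -0.0], [0.0, 0.001, -1.0]] [ 1.79971090e+02 -4.25144329e-03 -2.10743763e+01]
```

```bash
python3 -m pendant '[[0.02,0.018,0,0,0,0,0.085],[0.035,0.032,0,0,0,0,0.085],[0.035,0.032,0,0,0,0,0.085],[0.035,0.032,0,0,0,0,0.085],[0.035,0.032,0,0,0,0,0.085],[0.035,0.032,0,0,0,0,0.085],[0.035,0.032,0,0,0,0,0.085],[0.035,0.032,0,0,0,0,0.085],[0.035,0.032,0,0,0,0,0.085],[0.035,0.032,0,0,0,0,0.085],[0.01,0.01,0,0,0,0,0.085]]'
python3 -m pendant '[[0,0,0,0,0,-7.9,0.06],[0,0,0,0,0,-7.9,0.06],[0,0,0,0,0,-8,0.06],[0,0,0,0,0,0,0.06],[0,0,0,0,0,0,0.06]]'
cat >> h.py <<'E'
def goto(p,yaw,pr=True):
    "print tool-frame shift (mm) to p at the present yaw, then wz (deg) to yaw (mod 180)"
    s=arm.read_state(); M=R.from_quat(s["ee_rot"]).as_matrix(); y=np.degrees(np.arctan2(M[1,0],M[0,0]))
    print("pos",s["position"].round(1),"yaw",y.round(2),"z",M[:,2].round(4),"t",round(s["clock"],2),"F",s["contact_force"].round(1),"T",s["wrist_torque"].round(2),"w",round(s["gripper_width"],1),"gf",s["grasp_force"])
    print("shift",(M.T@(np.array(p)-s["position"])).round(1),"wz",-((yaw-y+90)%180-90).round(2))
E
python3 -c "
from h import *
goto([436.8,157.3,104],2.7)"
```

```text
clock: 1.45
position: [433.8, 161.1, 256.5]
ee_rot: [0.983, -0.185, 0.0, 0.0]
contact_force: [-0.2, 0.7, -0.3]
gripper_width: 84.9
grasp_force: 0.0
clock: 1.95
position: [433.0, 164.3, 256.4]
ee_rot: [1.0, 0.022, 0.0, -0.0]
contact_force: [-1.0, 0.0, -0.6]
gripper_width: 60.1
grasp_force: 0.0
pos [433.  164.3 256.4] yaw 2.56 z [ 1.e-04  1.e-04 -1.e+00] t 1.95 F [-1.   0.  -0.6] T [-0.02 -0.06  0.05] w 60.1 gf 0.0
shift [  3.5   7.1 152.4] wz -0.14
```

```bash
python3 -m pendant '[[0.0035,0.007,0.02,0,0,0,0.05],[0,0,0.03,0,0,0,0.05],[0,0,0.03,0,0,0,0.05],[0,0,0.03,0,0,0,0.05],[0,0,0.02,0,0,0,0.05],[0,0,0.012,0,0,0,0.05],[0,0,0.01,0,0,0,0.05],[0,0,0,0,0,0,0.05],[0,0,0,0,0,0,0.05]]'
python3 -c "
from h import *
goto([436.8,157.3,104],2.7)
d=cam('wrist');cv2.imwrite('pics/w1.png',d['image'][:,:,::-1])"
```

```text
clock: 2.85
position: [437.2, 157.7, 104.7]
ee_rot: [1.0, 0.024, 0.0, -0.0]
contact_force: [-0.2, -0.2, 0.9]
gripper_width: 50.0
grasp_force: 0.0
pos [437.2 157.7 104.7] yaw 2.71 z [ 6.e-04  3.e-04 -1.e+00] t 2.85 F [-0.2 -0.2  0.9] T [ 0.01 -0.02  0.03] w 50.0 gf 0.0
shift [-0.4  0.4  0.7] wz 0.01
```

View pics/w1.png

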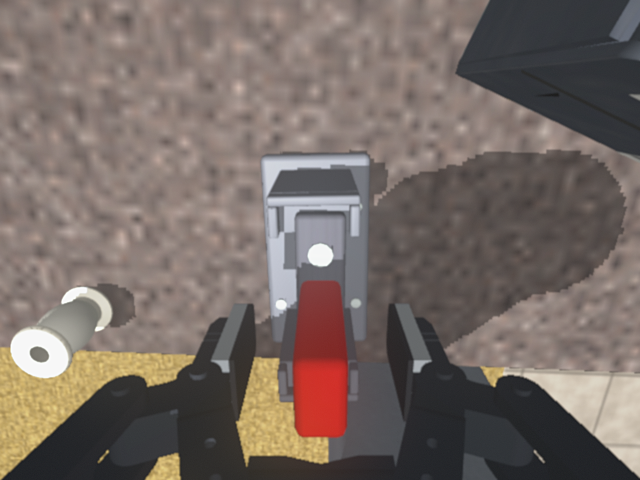

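The red grip at (320,350) is centred between the two pads at (235,345) and (405,345), and the fingers are aligned with the crossbar. I'll close and lift.

```bash
python3 -m pendant '[[0,0,0,0,0,0,0.03],[0,0,0,0,0,0,0.018],[0,0,0,0,0,0,0.01],[0,0,0,0,0,0,0.008],[0,0,0,0,0,0,0.008],[0,0,0,0,0,0,0.008],[0,0,0,0,0,0,0.008]]'
python3 -m pendant '[[0,0,-0.003,0,0,0,0.008],[0,0,-0.005,0,0,0,0.008],[0,0,-0.01,0,0,0,0.008],[0,0,-0.02,0,0,0,0.008],[0,0,-0.02,0,0,0,0.008],[0,0,0,0,0,0,0.008],[0,0,0,0,0,0,0.008]]'
python3 - <<'E'
from h import *
goto([548.1,403.8,160],-16.7)
d=cam('wrist');cv2.imwrite('pics/w2.png',d['image'][:,:,::-1])
E
```

```text
clock: 3.6
position: [437.2, 157.7, 105.0]
ee_rot: [1.0, 0.024, 0.001, -0.0]
contact_force: [-1.3, 0.2, 6.8]
gripper_width: 15.2
grasp_force: 58.9
clock: 4.3
position: [436.6, 157.4, 162.5]
ee_rot: [1.0, 0.024, 0.0, -0.0]
contact_force: [0.4, -1.0, -1.9]
gripper_width: 15.4
grasp_force: 58.4
pos [436.6 157.4 162.5] yaw 2.7 z [ 2.e-04  8.e-04 -1.e+00] t 4.3 F [ 0.4 -1.  -1.9] T [-0.04  0.05 -0.04] w 15.4 gf 58.43083083629608
shift [ 123.  -240.8    2.7] wz 19.4
```

View pics/w2.png

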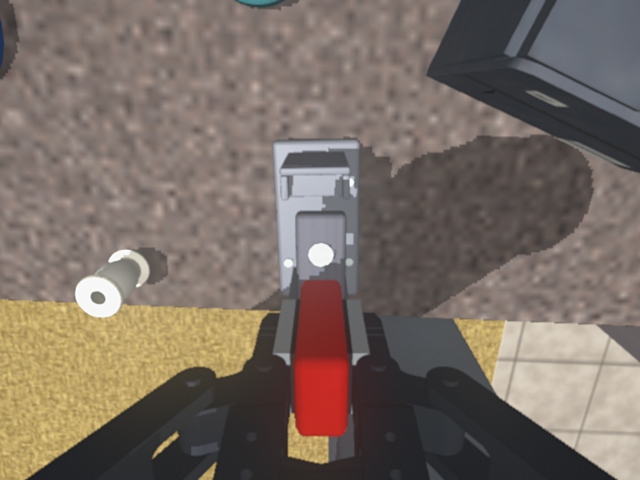

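The spanner is held, with the crossbar level and the near pin head at (320,254). It is clear of the holder.

```bash
python3 -m pendant '[[0.008,-0.015,0,0,0,0,0.008],[0.0155,-0.03,0,0,0,0,0.008],[0.0155,-0.03,0,0,0,0,0.008],[0.0155,-0.03,0,0,0,0,0.008],[0.0155,-0.03,0,0,0,0,0.008],[0.0155,-0.03,0,0,0,0,0.008],[0.0155,-0.03,0,0,0,0,0.008],[0.0155,-0.03,0,0,0,0,0.008],[0.01,-0.02,0,0,0,0,0.008],[0.003,-0.006,0,0,0,6.5,0.008],[0,0,0,0,0,6.5,0.008],[0,0,0,0,0,6.4,0.008]]'
python3 -m pendant '[[0,0,0,0,0,0,0.008],[0,0,0,0,0,0,0.008]]'
python3 - <<'E'
from h import *
goto([548.1,403.8,145],-16.7)
d=cam('wrist');cv2.imwrite('pics/w3.png',d['image'][:,:,::-1])
E
```

```text
clock: 5.55
position: [553.9, 415.2, 159.7]
ee_rot: [0.989, -0.147, -0.001, 0.001]
contact_force: [0.2, -0.3, -2.0]
gripper_width: 15.6
grasp_force: 58.6
clock: 5.75
position: [554.0, 414.6, 160.9]
ee_rot: [0.99, -0.144, -0.001, 0.001]
contact_force: [0.1, 0.3, -1.8]
gripper_width: 15.2
grasp_force: 58.6
pos [554.  414.6 160.9] yaw -16.53 z [-0.0013 -0.0014 -1.    ] t 5.75 F [ 0.1  0.3 -1.8] T [0.06 0.01 0.  ] w 15.2 gf 58.56992304325104
shift [-2.6 12.  15.9] wz 0.17
```

View pics/w3.png

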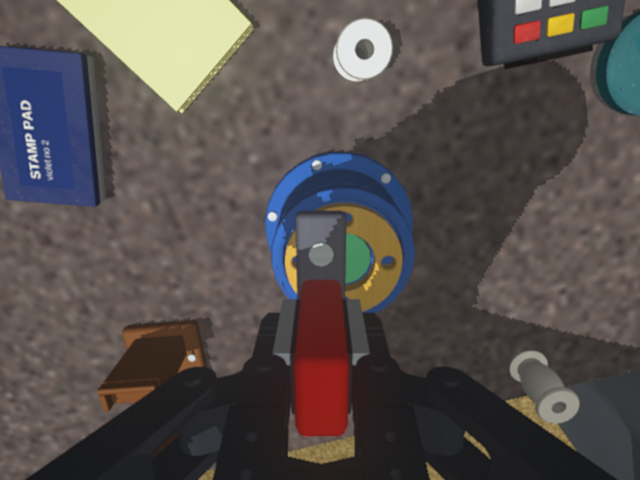

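The ring lies below the crossbar, with wrist-view holes at about (298,262), (387,262) and (346,217) and the pin head at (320,255). I'll compare the wrist measurement with the top-view one.

```bash
python3 - <<'E'
from h import *
d=cam('wrist');s=arm.read_state();p=s["position"];M=R.from_quat(s["ee_rot"]).as_matrix()
H=hsv(d);h,S,V=H[...,0],H[...,1],H[...,2]
k=np.zeros(h.shape,bool);k[205:300,285:403]=True
m=((h>100)&(h<125)&(S>70)|(V<70))&k&(h<140)
for st,c,_ in blobs(m,15): print(st.tolist(),c.round(1),plane(d,*c,68).round(1))
g=((h>50)&(h<95)&(S>60))&k
for st,c,_ in blobs(g,30): print("glass",st.tolist(),c.round(1))
dot=plane(d,320.5,255,p[2]-45+8.5); print("dot in tool",(M.T@(dot-p)).round(1))
c0=np.array([548.1,403.8,68]); a=np.radians(-16.7)
for i in range(4):
    q=c0+24*np.array([np.cos(a+i*np.pi/2),np.sin(a+i*np.pi/2),0]); print("exp hole",q.round(1),proj(d,q).round(1))
c=d["image"][190:320,255:425]; cv2.imwrite("pics/c4.png",cv2.resize(c,None,fx=4.5,fy=4.5,interpolation=cv2.INTER_CUBIC)[:,:,::-1])
E
```

```text
[285, 205, 66, 44, 713] [304.7 216.1] [575.7 416.9  68. ]
[363, 205, 40, 45, 614] [391.4 217.1] [562.3 373.8  68. ]
[342, 228, 4, 26, 41] [344.  239.6] [557.4 400.8  68. ]
[357, 247, 17, 34, 78] [368.7 262.6] [540.8 391.5  68. ]
[294, 256, 7, 36, 90] [297.8 269.6] [547.8 429.5  68. ]
[341, 256, 5, 39, 63] [343.2 274.7] [537.8 406.6  68. ]
[382, 257, 11, 7, 61] [386.6 259.9] [539.6 381.8  68. ]
[384, 266, 19, 34, 224] [396.7 289.4] [520.8 380.7  68. ]
[285, 272, 14, 28, 176] [289.8 290.3] [537.1 437.5  68. ]
glass [345, 234, 25, 50, 974] [355.6 257.8]
dot in tool [21.3 -0.4 36.5]
exp hole [571.1 396.9  68. ] [344.2 213.7]
exp hole [555.  426.8  68. ] [298.6 256.4]
exp hole [525.1 410.7  68. ] [342.3 296.5]
exp hole [541.2 380.8  68. ] [387.8 256.7]
```

View pics/c4.png

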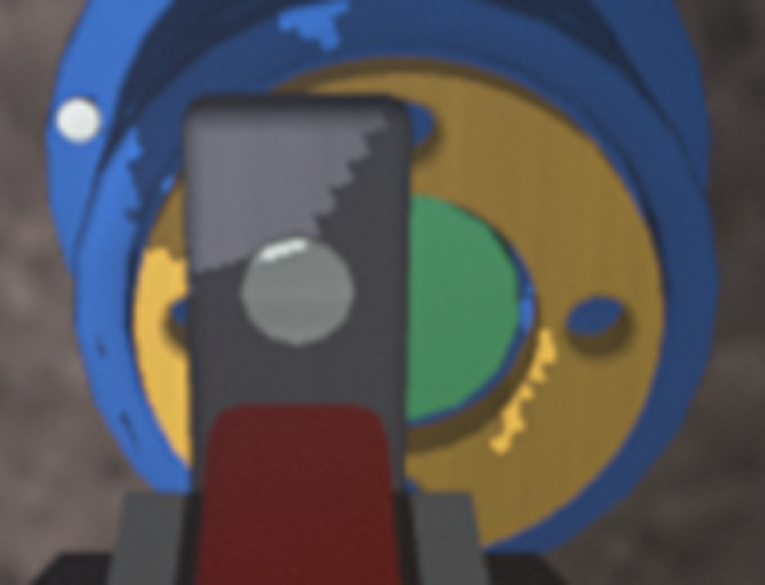

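The right hole is at about crop (599,326), i.e. image (387.7,262), against a predicted (387.8,256.7). The pin head shows the same ~2.7 mm offset along tool x. That means it's a wrist-camera bias, and the top-view ring centre holds relative to the spanner. I'll lower over it.

```bash
python3 -m pendant '[[-0.0026,0.012,0,0,0,0.2,0.008],[0,0,0.015,0,0,0,0.008],[0,0,0.01,0,0,0,0.008],[0,0,0.005,0,0,0,0.008],[0,0,0,0,0,0,0.008],[0,0,0,0,0,0,0.008]]'
python3 -c "
from h import *
goto([548.1,403.8,123],-16.7)"
```

```text
clock: 6.45
position: [548.6, 403.8, 132.5]
ee_rot: [0.989, -0.146, 0.0, -0.0]
contact_force: [0.2, 1.3, -1.6]
gripper_width: 15.3
grasp_force: 58.7
pos [548.6 403.8 132.5] yaw -16.85 z [ 5.e-04  1.e-04 -1.e+00] t 6.45 F [ 0.2  1.3 -1.6] T [ 0.02 -0.   -0.02] w 15.3 gf 58.709312081336975
shift [-0.5  0.2  9.5] wz -0.15
```

```bash
python3 -m pendant '[[0,0,0.004,0,0,0,0.008],[0,0,0.003,0,0,0,0.008],[0,0,0.001,0,0,0,0.008],[0,0,0.001,0,0,0,0.008],[0,0,0,0,0,0,0.008],[0,0,0,0,0,0,0.008]]'
python3 -c "
from h import *
goto([548.1,403.8,121],-16.7)"
```

```text
clock: 7.05
position: [548.4, 403.6, 123.4]
ee_rot: [0.989, -0.147, 0.0, -0.0]
contact_force: [-0.4, -0.0, -1.6]
gripper_width: 15.6
grasp_force: 58.7
pos [548.4 403.6 123.4] yaw -16.87 z [ 2.e-04  1.e-04 -1.e+00] t 7.05 F [-0.4 -0.  -1.6] T [-0.01  0.02  0.02] w 15.6 gf 58.70908498764038
shift [-0.3 -0.1  2.4] wz -0.17
```

No force, at tips about 1.5 mm below the face. Continuing in small steps.

```bash
python3 -m pendant '[[0,0,0.001,0,0,0,0.008],[0,0,0.001,0,0,0,0.008],[0,0,0,0,0,0,0.008],[0,0,0,0,0,0,0.008]]'; python3 -m pendant '[[0,0,0.001,0,0,0,0.008],[0,0,0.001,0,0,0,0.008],[0,0,0,0,0,0,0.008],[0,0,0,0,0,0,0.008]]'
python3 -c "
from h import *
goto([548.1,403.8,115],-16.7)"
```

```text
clock: 7.45
position: [548.3, 403.5, 121.2]
ee_rot: [0.989, -0.147, -0.0, 0.0]
contact_force: [0.1, -0.6, -2.4]
gripper_width: 15.4
grasp_force: 58.7
clock: 7.85
position: [548.3, 403.5, 119.2]
ee_rot: [0.989, -0.147, -0.0, 0.0]
contact_force: [0.4, -0.7, -2.2]
gripper_width: 15.4
grasp_force: 58.7
pos [548.3 403.5 119.2] yaw -16.88 z [-2.e-04 -2.e-04 -1.e+00] t 7.85 F [ 0.4 -0.7 -2.2] T [ 0.05  0.09 -0.03] w 15.4 gf 58.70503485202789
shift [-0.2 -0.2  4.2] wz -0.18
```

```bash
python3 -m pendant '[[0,0,0.001,0,0,0,0.008],[0,0,0.001,0,0,0,0.008],[0,0,0,0,0,0,0.008],[0,0,0,0,0,0,0.008]]'; python3 -m pendant '[[0,0,0.001,0,0,0,0.008],[0,0,0.0005,0,0,0,0.008],[0,0,0,0,0,0,0.008],[0,0,0,0,0,0,0.008]]';python3 -m pendant '[[0,0,0.0005,0,0,0,0.008],[0,0,0,0,0,0,0.008],[0,0,0,0,0,0,0.008]]'
python3 -c "
from h import *
goto([548.1,403.8,115],-16.7)"
```

```text
clock: 8.25
position: [548.2, 403.6, 117.2]
ee_rot: [0.989, -0.147, -0.0, 0.0]
contact_force: [-0.3, 0.3, -1.8]
gripper_width: 15.4
grasp_force: 58.7
clock: 8.65
position: [548.3, 403.6, 115.8]
ee_rot: [0.989, -0.147, -0.0, -0.0]
contact_force: [-0.2, 0.8, -1.1]
gripper_width: 15.3
grasp_force: 58.7
clock: 8.95
position: [548.3, 403.6, 115.3]
ee_rot: [0.989, -0.147, -0.0, -0.0]
contact_force: [0.1, 0.5, -1.3]
gripper_width: 15.5
grasp_force: 58.7
pos [548.3 403.6 115.3] yaw -16.87 z [ 0.e+00  1.e-04 -1.e+00] t 8.95 F [ 0.1  0.5 -1.3] T [ 0.07  0.17 -0.01] w 15.5 gf 58.712836503982544
shift [-0.3 -0.1  0.3] wz -0.17
```

```bash
python3 -m pendant '[[0,0,0.0005,0,0,0,0.008],[0,0,0,0,0,0,0.008],[0,0,0,0,0,0,0.008]]';python3 -m pendant '[[0,0,0.0005,0,0,0,0.008],[0,0,0,0,0,0,0.008],[0,0,0,0,0,0,0.008]]'
python3 -c "
from h import *
goto([548.1,403.8,115],-16.7)"
```

```text
clock: 9.25
position: [548.3, 403.6, 115.0]
ee_rot: [0.989, -0.147, 0.0, -0.0]
contact_force: [-1.5, 1.1, -0.2]
gripper_width: 15.4
grasp_force: 59.0
clock: 9.55
position: [548.3, 403.6, 114.7]
ee_rot: [0.989, -0.147, 0.0, -0.0]
contact_force: [-2.6, -0.5, 2.8]
gripper_width: 15.4
grasp_force: 59.2
pos [548.3 403.6 114.7] yaw -16.87 z [ 3.e-04  1.e-04 -1.e+00] t 9.55 F [-2.6 -0.5  2.8] T [-0.11  0.5  -0.01] w 15.4 gf 59.19355273246765
shift [-0.3 -0.1 -0.3] wz -0.17
```

Seated: the crossbar is on the face with about 4 N net, at the height expected. I'll turn clockwise gently.

```bash
python3 -m pendant '[[0,0,0,0,0,2,0.008],[0,0,0,0,0,2,0.008],[0,0,0,0,0,2,0.008],[0,0,0,0,0,2,0.008],[0,0,0,0,0,2,0.008],[0,0,0,0,0,0,0.008]]'
python3 -c "
from h import *
goto([548.1,403.8,115],-16.7)"
```

```text
clock: 10.15
position: [548.3, 403.4, 114.6]
ee_rot: [0.973, -0.232, 0.0, 0.0]
contact_force: [-1.6, -0.2, 2.3]
gripper_width: 15.4
grasp_force: 59.2
pos [548.3 403.4 114.6] yaw -26.83 z [ 0.e+00 -5.e-04 -1.e+00] t 10.15 F [-1.6 -0.2  2.3] T [-0.37  0.55  0.17] w 15.4 gf 59.23096776008606
shift [-0.3 -0.3 -0.4] wz -10.13
```

```bash
python3 -m pendant '[[0,0,0,0,0,2,0.008],[0,0,0,0,0,2,0.008],[0,0,0,0,0,2,0.008],[0,0,0,0,0,2,0.008],[0,0,0,0,0,2,0.008],[0,0,0,0,0,0,0.008]]'
python3 -c "
from h import *
goto([548.1,403.8,115],-16.7)"
python3 -m pendant '[[0,0,0,0,0,2,0.008],[0,0,0,0,0,2,0.008],[0,0,0,0,0,2,0.008],[0,0,0,0,0,2,0.008],[0,0,0,0,0,2,0.008],[0,0,0,0,0,0,0.008]]'
python3 -c "
from h import *
goto([548.1,403.8,115],-16.7)"
```

```text
clock: 10.75
position: [548.2, 403.2, 114.4]
ee_rot: [0.949, -0.316, -0.0, 0.0]
contact_force: [-1.5, -1.8, 2.5]
gripper_width: 15.7
grasp_force: 59.3
pos [548.2 403.2 114.4] yaw -36.81 z [-4.e-04 -8.e-04 -1.e+00] t 10.75 F [-1.5 -1.8  2.5] T [-0.51  0.68  0.12] w 15.7 gf 59.261770248413086
shift [-0.4 -0.4 -0.6] wz -20.11
clock: 11.35
position: [548.0, 403.1, 114.3]
ee_rot: [0.918, -0.397, -0.0, 0.001]
contact_force: [-2.0, -1.9, 2.5]
gripper_width: 15.6
grasp_force: 59.3
pos [548.  403.1 114.3] yaw -46.81 z [-9.0e-04 -1.2e-03 -1.0e+00] t 11.35 F [-2.  -1.9  2.5] T [-0.69  0.81  0.19] w 15.6 gf 59.286577105522156
shift [-0.5 -0.6 -0.8] wz -30.11
```

```bash
python3 -m pendant '[[0,0,0,0,0,2,0.008],[0,0,0,0,0,2,0.008],[0,0,0,0,0,2,0.008],[0,0,0,0,0,2,0.008],[0,0,0,0,0,2,0.008],[0,0,0,0,0,2,0.008],[0,0,0,0,0,0,0.008]]'
python3 -c "
from h import *
goto([548.1,403.8,115],-16.7)"
python3 -m pendant '[[0,0,0,0,0,1,0.008],[0,0,0,0,0,1,0.008],[0,0,0,0,0,0,0.008],[0,0,0,0,0,0,0.008]]'
python3 -c "
from h import *
goto([548.1,403.8,115],-16.7)"
```

```text
clock: 12.05
position: [547.8, 402.9, 114.1]
ee_rot: [0.871, -0.491, -0.0, 0.001]
contact_force: [-3.1, -2.6, 2.7]
gripper_width: 15.2
grasp_force: 59.3
pos [547.8 402.9 114.1] yaw -58.8 z [-0.0014 -0.0016 -1.    ] t 12.05 F [-3.1 -2.6  2.7] T [-0.83  1.03  0.18] w 15.2 gf 59.31616544723511
shift [-0.6 -0.7 -0.9] wz -42.1
clock: 12.45
position: [547.8, 402.9, 114.0]
ee_rot: [0.862, -0.507, -0.0, 0.001]
contact_force: [-4.3, -3.3, 3.1]
gripper_width: 15.3
grasp_force: 59.4
pos [547.8 402.9 114. ] yaw -60.89 z [-0.0015 -0.0016 -1.    ] t 12.45 F [-4.3 -3.3  3.1] T [-1.03  1.25  0.21] w 15.3 gf 59.3632435798645
shift [-0.6 -0.7 -1. ] wz -44.19
```

Lateral force is building slightly, so I'll ease it with a 0.4 mm shift along tool y and continue a degree at a time.

```bash
python3 -m pendant '[[0,0.0004,0,0,0,1,0.008],[0,0,0,0,0,0,0.008],[0,0,0,0,0,0,0.008]]'
python3 -c "
from h import *
goto([548.1,403.8,115],-16.7)"
python3 -m pendant '[[0,0,0,0,0,1,0.008],[0,0,0,0,0,0,0.008],[0,0,0,0,0,0,0.008]]'
python3 -c "
from h import *
goto([548.1,403.8,115],-16.7)"
```

```text
clock: 12.75
position: [547.7, 402.9, 114.1]
ee_rot: [0.858, -0.514, -0.0, 0.001]
contact_force: [-3.8, -3.8, 3.1]
gripper_width: 15.5
grasp_force: 59.3
pos [547.7 402.9 114.1] yaw -61.89 z [-8.e-04 -1.e-03 -1.e+00] t 12.75 F [-3.8 -3.8  3.1] T [-1.16  1.11  0.19] w 15.5 gf 59.32198941707611
shift [-0.6 -0.7 -0.9] wz -45.19
clock: 13.05
position: [547.7, 402.9, 114.1]
ee_rot: [0.853, -0.522, -0.0, 0.001]
contact_force: [-3.3, -4.1, 2.1]
gripper_width: 15.5
grasp_force: 59.3
pos [547.7 402.9 114.1] yaw -62.88 z [-9.0e-04 -1.1e-03 -1.0e+00] t 13.05 F [-3.3 -4.1  2.1] T [-1.22  1.19  0.18] w 15.5 gf 59.30204629898071
shift [-0.6 -0.8 -0.9] wz -46.18
```

```bash
for i in 1; do python3 -m pendant '[[0,0.0002,0,0,0,1,0.008],[0,0,0,0,0,0,0.008],[0,0,0,0,0,0,0.008]]'; done
python3 -c "
from h import *
goto([548.1,403.8,115],-16.7)"
python3 -m pendant '[[0,0,0,0,0,1,0.008],[0,0,0,0,0,0,0.008],[0,0,0,0,0,0,0.008]]'
python3 -c "
from h import *
goto([548.1,403.8,115],-16.7)
d=cam('wrist');cv2.imwrite('pics/c5.png',cv2.resize(d['image'][170:350,200:440],None,fx=3,fy=3,interpolation=cv2.INTER_CUBIC)[:,:,::-1])"
```

```text
clock: 13.35
position: [547.7, 402.9, 114.2]
ee_rot: [0.849, -0.529, -0.0, 0.0]
contact_force: [-3.9, -3.5, 2.3]
gripper_width: 15.5
grasp_force: 59.3
pos [547.7 402.9 114.2] yaw -63.89 z [-6.e-04 -8.e-04 -1.e+00] t 13.35 F [-3.9 -3.5  2.3] T [-1.23  1.09  0.23] w 15.5 gf 59.290666580200195
shift [-0.6 -0.8 -0.8] wz -47.19
clock: 13.65
position: [547.6, 402.9, 114.1]
ee_rot: [0.844, -0.536, -0.0, 0.001]
contact_force: [-2.9, -3.9, 3.4]
gripper_width: 15.6
grasp_force: 59.3
pos [547.6 402.9 114.1] yaw -64.89 z [-7.e-04 -9.e-04 -1.e+00] t 13.65 F [-2.9 -3.9  3.4] T [-1.19  1.12  0.24] w 15.6 gf 59.29812133312225
shift [-0.6 -0.8 -0.9] wz -48.19
```

View pics/c5.png

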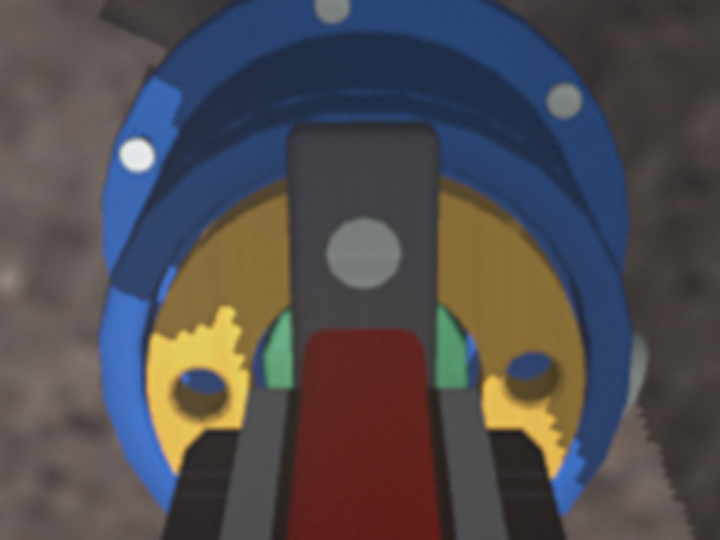

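The crossbar sits on the ring. The free holes at (200,393) and (532,377) show the ring following with a ~2.7° lag, which is the pin play. I'll keep going until the torque rises.

```bash
python3 -m pendant '[[0,0,0,0,0,1,0.008],[0,0,0,0,0,0,0.008],[0,0,0,0,0,0,0.008]]'
python3 -c "
from h import *
goto([548.1,403.8,115],-16.7)"
python3 -m pendant '[[0,0,0,0,0,1,0.008],[0,0,0,0,0,0,0.008],[0,0,0,0,0,0,0.008]]'
python3 -c "
from h import *
goto([548.1,403.8,115],-16.7)"
```

```text
clock: 14.0
position: [547.6, 402.9, 114.1]
ee_rot: [0.839, -0.544, -0.0, 0.001]
contact_force: [-3.4, -3.6, 3.3]
gripper_width: 15.3
grasp_force: 59.3
pos [547.6 402.9 114.1] yaw -65.89 z [-7.e-04 -9.e-04 -1.e+00] t 14.0 F [-3.4 -3.6  3.3] T [-1.2   1.06  0.2 ] w 15.3 gf 59.28934693336487
shift [-0.7 -0.9 -0.9] wz -49.19
clock: 14.3
position: [547.6, 402.9, 114.2]
ee_rot: [0.834, -0.551, -0.0, 0.001]
contact_force: [-3.4, -3.2, 2.7]
gripper_width: 15.0
grasp_force: 59.3
pos [547.6 402.9 114.2] yaw -66.89 z [-7.e-04 -9.e-04 -1.e+00] t 14.3 F [-3.4 -3.2  2.7] T [-1.24  1.12  0.24] w 15.0 gf 59.29089546203613
shift [-0.7 -0.8 -0.8] wz -50.19
```

```bash
for i in 1; do python3 -m pendant '[[0,0,0,0,0,1,0.008],[0,0,0,0,0,0,0.008],[0,0,0,0,0,0,0.008]]'; done
python3 -c "
from h import *
goto([548.1,403.8,115],-16.7)"
python3 -m pendant '[[0,0,0,0,0,1,0.008],[0,0,0,0,0,0,0.008],[0,0,0,0,0,0,0.008]]'
python3 - <<'E'
from h import *
goto([548.1,403.8,115],-16.7)
d=cam('wrist');H=hsv(d);h,S,V=H[...,0],H[...,1],H[...,2]
brass=((h>12)&(h<30)&(S>100)).astype(np.uint8)
k=np.zeros(h.shape,bool);k[280:315,255:285]=True;k[280:315,360:395]=True
for st,c,_ in blobs(k&((V<85)|(h>95)&(h<130)),15): print(st.tolist(),c.round(1))
E
```

```text
clock: 14.6
position: [547.5, 402.9, 114.1]
ee_rot: [0.83, -0.558, 0.0, 0.001]
contact_force: [-3.3, -3.1, 1.5]
gripper_width: 15.1
grasp_force: 59.4
pos [547.5 402.9 114.1] yaw -67.84 z [-7.0e-04 -1.1e-03 -1.0e+00] t 14.6 F [-3.3 -3.1  1.5] T [-1.23  1.18  0.45] w 15.1 gf 59.42315876483917
shift [-0.7 -0.9 -0.9] wz -51.14
clock: 14.9
position: [547.5, 402.9, 114.2]
ee_rot: [0.825, -0.565, 0.0, 0.001]
contact_force: [-4.1, -3.6, 3.5]
gripper_width: 15.2
grasp_force: 59.7
pos [547.5 402.9 114.2] yaw -68.79 z [-7.0e-04 -1.3e-03 -1.0e+00] t 14.9 F [-4.1 -3.6  3.5] T [-1.18  1.19  0.65] w 15.2 gf 59.69627022743225
shift [-0.6 -0.9 -0.9] wz -52.09
[369, 286, 17, 15, 153] [377.8 292. ]
[268, 289, 17, 26, 61] [280.7 307.5]
[260, 294, 15, 14, 104] [267.8 298.8]
[392, 305, 3, 10, 18] [393.4 310.8]
[360, 311, 15, 4, 19] [365.6 313.6]
```

The torque climbed from 0.24 to 0.45 to 0.65 N m with yaw: this is the stop. I'll unload to the middle of the play, about 3.4° back, and lift straight up.

```bash
python3 -m pendant '[[0,0,0,0,0,-1,0.008],[0,0,0,0,0,-1,0.008],[0,0,0,0,0,-1,0.008],[0,0,0,0,0,-0.4,0.008],[0,0,0,0,0,0,0.008],[0,0,0,0,0,0,0.008]]'
python3 -c "
from h import *
goto([548.1,403.8,115],-16.7)"
python3 -m pendant '[[0,0,-0.001,0,0,0,0.008],[0,0,-0.001,0,0,0,0.008],[0,0,-0.001,0,0,0,0.008],[0,0,0,0,0,0,0.008],[0,0,0,0,0,0,0.008]]'
python3 -c "
from h import *
goto([548.1,403.8,115],-16.7)"
```

```text
clock: 15.55
position: [547.9, 403.3, 114.3]
ee_rot: [0.841, -0.541, 0.0, -0.0]
contact_force: [-4.0, -2.6, 2.3]
gripper_width: 15.3
grasp_force: 59.3
pos [547.9 403.3 114.3] yaw -65.49 z [ 2.e-04  1.e-04 -1.e+00] t 15.55 F [-4.  -2.6  2.3] T [-1.04  0.91  0.01] w 15.3 gf 59.27235782146454
shift [-0.4 -0.4 -0.7] wz -48.79
clock: 16.05
position: [547.7, 403.5, 116.8]
ee_rot: [0.841, -0.541, -0.0, -0.0]
contact_force: [-0.4, -1.3, -3.7]
gripper_width: 15.2
grasp_force: 58.5
pos [547.7 403.5 116.8] yaw -65.48 z [-2.e-04  1.e-04 -1.e+00] t 16.05 F [-0.4 -1.3 -3.7] T [-0.47  0.36  0.05] w 15.2 gf 58.50735425949097
shift [-0.1 -0.5  1.8] wz -48.78
```

```bash
python3 -m pendant '[[0,0,-0.002,0,0,0,0.008],[0,0,-0.003,0,0,0,0.008],[0,0,-0.004,0,0,0,0.008],[0,0,-0.006,0,0,0,0.008],[0,0,-0.015,0,0,0,0.008],[0,0,-0.016,0,0,0,0.008],[0,0,0,0,0,0,0.008],[0,0,0,0,0,0,0.008]]'
python3 - <<'E'
from h import *
goto([437.2,157.7,163],2.7)
d=cam('wrist');cv2.imwrite('pics/w6.png',d['image'][:,:,::-1])
E
```

```text
clock: 16.85
position: [548.0, 403.6, 164.4]
ee_rot: [0.841, -0.541, 0.0, -0.001]
contact_force: [0.5, -0.9, -1.6]
gripper_width: 15.0
grasp_force: 58.8
pos [548.  403.6 164.4] yaw -65.48 z [ 0.0013  0.0019 -1.    ] t 16.85 F [ 0.5 -0.9 -1.6] T [ 0.01  0.05 -0.05] w 15.0 gf 58.760104179382324
shift [177.8 202.9   0.8] wz -68.18
```

View pics/w6.png

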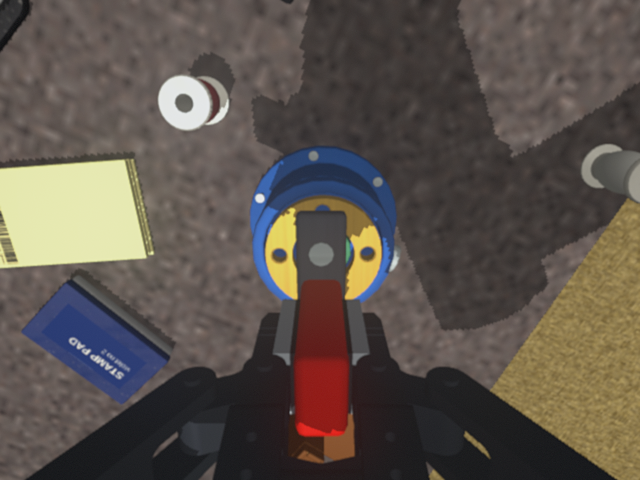

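The spanner is off the ring and still square in the gripper, with the pin head at (320,253). The ring's free holes at (280,255) and (368,253) are now in line with the turned position. I'll turn back here and then travel to the holder.

```bash
python3 -m pendant '[[0,0,0,0,0,-4.2,0.008],[0,0,0,0,0,-8,0.008],[0,0,0,0,0,-8,0.008],[0,0,0,0,0,-8,0.008],[0,0,0,0,0,-8,0.008],[0,0,0,0,0,-8,0.008],[0,0,0,0,0,-8,0.008],[0,0,0,0,0,-8,0.008],[0,0,0,0,0,-8,0.008],[0,0,0,0,0,0,0.008]]'
python3 -m pendant '[[-0.007,0.014,0,0,0,0,0.008],[-0.015,0.03,0,0,0,0,0.008],[-0.015,0.03,0,0,0,0,0.008],[-0.015,0.03,0,0,0,0,0.008],[-0.015,0.03,0,0,0,0,0.008],[-0.015,0.03,0,0,0,0,0.008],[-0.015,0.03,0,0,0,0,0.008],[-0.015,0.025,0,0,0,0,0.008],[-0.007,0.012,0,0,0,0,0.008],[0,0,0,0,0,0,0.008],[0,0,0,0,0,0,0.008]]'
python3 -c "
from h import *
goto([437.2,157.7,112],2.7)"
```

```text
clock: 17.9
position: [547.4, 403.0, 162.2]
ee_rot: [1.0, 0.024, -0.001, 0.001]
contact_force: [0.0, -0.5, -2.5]
gripper_width: 15.7
grasp_force: 58.7
clock: 19.0
position: [440.7, 167.5, 163.7]
ee_rot: [1.0, 0.023, 0.001, -0.0]
contact_force: [0.2, 0.4, -1.7]
gripper_width: 15.4
grasp_force: 58.8
pos [440.7 167.5 163.7] yaw 2.67 z [ 1.5e-03  8.0e-04 -1.0e+00] t 19.0 F [ 0.2  0.4 -1.7] T [0.   0.02 0.  ] w 15.4 gf 58.80653500556946
shift [-4.   9.7 51.7] wz -0.03
```

```bash
python3 -m pendant '[[-0.004,0.0095,0.005,0,0,0,0.008],[0,0,0.015,0,0,0,0.008],[0,0,0.015,0,0,0,0.008],[0,0,0.01,0,0,0,0.008],[0,0,0.004,0,0,0,0.008],[0,0,0,0,0,0,0.008],[0,0,0,0,0,0,0.008]]'
python3 -c "
from h import *
goto([437.2,157.7,105],2.7)"
```

```text
clock: 19.7
position: [436.8, 157.5, 114.6]
ee_rot: [1.0, 0.024, 0.0, -0.0]
contact_force: [-0.7, 0.2, -0.9]
gripper_width: 15.1
grasp_force: 58.8
pos [436.8 157.5 114.6] yaw 2.74 z [ 6.e-04  3.e-04 -1.e+00] t 19.7 F [-0.7  0.2 -0.9] T [ 0.02 -0.06  0.02] w 15.1 gf 58.81003439426422
shift [ 0.4 -0.1  9.6] wz 0.04
```

```bash
python3 -m pendant '[[0,0,0.004,0,0,0,0.008],[0,0,0.003,0,0,0,0.008],[0,0,0.001,0,0,0,0.008],[0,0,0,0,0,0,0.008],[0,0,0,0,0,0,0.008]]'
python3 -m pendant '[[0,0,0.001,0,0,0,0.008],[0,0,0,0,0,0,0.008],[0,0,0,0,0,0,0.008]]'
python3 -m pendant '[[0,0,0.0005,0,0,0,0.008],[0,0,0,0,0,0,0.008],[0,0,0,0,0,0,0.008]]'
```

```text
clock: 20.2
position: [436.4, 157.2, 106.4]
ee_rot: [1.0, 0.024, 0.0, -0.0]
contact_force: [-0.3, -0.9, -2.1]
gripper_width: 15.6
grasp_force: 58.8
clock: 20.5
position: [436.4, 157.2, 105.3]
ee_rot: [1.0, 0.024, 0.0, -0.0]
contact_force: [-0.2, 0.0, -0.9]
gripper_width: 15.7
grasp_force: 58.8
clock: 20.8
position: [436.4, 157.2, 105.0]
ee_rot: [1.0, 0.024, 0.0, -0.0]
contact_force: [-1.2, 0.5, 1.2]
gripper_width: 15.4
grasp_force: 59.2
```

It's resting on the ledges, with force rising at z = 105 as at the pick. I'll open and retreat.

```bash
python3 -m pendant '[[0,0,0,0,0,0,0.02],[0,0,0,0,0,0,0.03],[0,0,0,0,0,0,0.045],[0,0,0,0,0,0,0.05],[0,0,0,0,0,0,0.05],[0,0,-0.01,0,0,0,0.05],[0,0,-0.03,0,0,0,0.05],[0,0,-0.04,0,0,0,0.05],[0,0,-0.04,0,0,0,0.05]]'
python3 -m pendant '[[-0.02,-0.03,-0.02,0,0,0,0.05],[-0.02,-0.04,0,0,0,0,0.05],[-0.02,-0.04,0,0,0,0,0.05],[-0.02,-0.04,0,0,0,0,0.05],[-0.01,-0.02,0,0,0,0,0.05],[0,0,0,0,0,0,0.05],[0,0,0,0,0,0,0.05]]'
python3 - <<'E'
from h import *
d=cam('side');t=cam('top')
a=cv2.resize(d['image'][150:310,220:420],(450,360),interpolation=cv2.INTER_CUBIC)
b=cv2.resize(t['image'][160:330,255:455],(350,298),interpolation=cv2.INTER_CUBIC)
o=np.zeros((360,800,3),np.uint8);o[:,:450]=a;o[:298,450:]=b
cv2.imwrite('pics/end.png',o[:,:,::-1])
E
```

```text
clock: 21.7
position: [436.1, 156.9, 226.8]
ee_rot: [1.0, 0.024, -0.0, 0.0]
contact_force: [0.6, 0.4, -0.2]
gripper_width: 50.1
grasp_force: 0.0
clock: 22.4
position: [338.1, 322.8, 245.2]
ee_rot: [1.0, 0.024, 0.0, -0.0]
contact_force: [-0.7, -0.5, -0.8]
gripper_width: 49.6
grasp_force: 0.0
```

View pics/end.png

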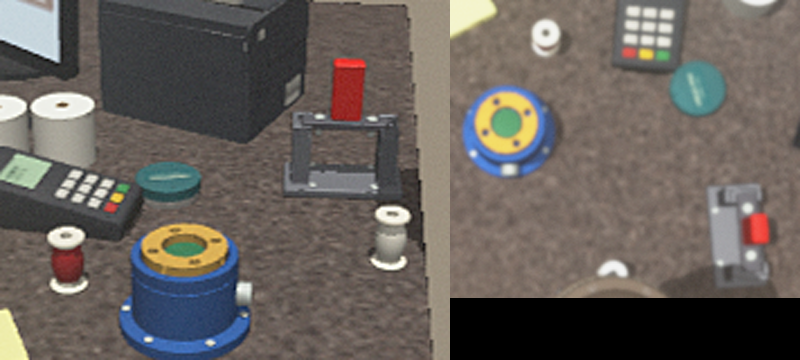

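Side view, left: the spanner stands upright in the grey holder at (348,90), and the spools at (67,258) and (392,238) and the tin at (168,180) are unmoved. The top view, right, agrees. The job is finished, so I'm handing it in.

```bash
python3 -c "
from bench import arm
print(arm.job_done())"
```

```text
the job is handed in; nothing more can be done
None
```

The ring was turned clockwise about 48° to its stop with both pins seated (torque rose from 0.24 to 0.65 N m), the spanner is back upright in its holder, the tin and spools look undisturbed, and the job is handed in at about 22 s.

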